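# Fetch the press dies from behind the tins

## Task

The two dies for the hand press stand at the back of the blue bin, behind the white spray can and the yellow tin. First stand the can and the tin aside on the cork board, then set the brass-topped die upright on the middle of the green pad and the plain steel die upright on the middle of the dark steel plate. Only when both dies are in place, put the can back upright on the middle of the red disc and the tin on the middle of the yellow disc; don't knock over the pencil jar.

Things in the scene. Friction and masses are not known exactly. Their poses are not given: they have to be found in the camera images.
- spray_can_c (a point): White aerosol can, loose, upright, 140 mm tall: straight body 50 mm in diameter up to 108 mm, then a shoulder and a red cap 35 mm in diameter. About 0.25 kg. The point is on its axis, half-way up (70 mm above its foot); z is its axis. It starts on the red disc.
- rivet_tin_c (a point): Yellow tin, a plain cylinder 56 mm in diameter and 105 mm tall with a white paper band, loose, upright, about 0.3 kg. The point is on its axis, half-way up (52.5 mm above its foot); z is its axis. It starts on the yellow disc.
- brass_die_c (a point): Die with a brass top: black cylinder 36 mm in diameter and 34 mm tall with a brass hexagon (at most 29 mm wide, 16 mm tall) on it, 50 mm tall in all, loose, upright, about 0.22 kg. The point is on its axis, half-way up (25 mm above its foot). It starts on the bin's floor (4 mm above the table), close behind the can or the tin; 30 mm or more free to the side wall and the other die, under 20 mm to that vessel.
- steel_die_c (a point): Plain steel die: bright steel cylinder 30 mm in diameter and 40 mm tall with a 16 mm wide, 10 mm tall stub on top, 50 mm tall in all, loose, upright, about 0.22 kg. The point is on its axis, half-way up (25 mm above its foot). It starts on the bin's floor like the other die, behind the other vessel.
- red_disc: Red disc, 78 mm in diameter, 3 mm thick, fixed: the place of the white can. Origin at the centre of its underside, top 3 mm above it. Lies on the 4 mm floor of a fixed blue bin, 200 mm wide, open at the front (towards the robot), side and back walls 40 mm high. Its x axis points to the bin's back wall, its y axis runs across the bin. Can starts within 4 mm of its centre.
- yellow_disc: Yellow disc, 78 mm in diameter, 3 mm thick, fixed: the place of the yellow tin. Origin at the centre of its underside, top 3 mm above it. In the same bin as the red disc, same axes, beside it, 86 mm apart along y; either may be the left one. The dies stand behind the discs (further along x). Tin starts within 4 mm of its centre.
- cork_board: Cork board lying flat on the table to the robot's left, 220 mm (its x) by 140 mm (its y), 8 mm thick, fixed; side area for the can and the tin. Origin at the centre of its underside.
- green_pad: Green plastic pad, 90 mm square, 15 mm thick, fixed, to the robot's right; place of the brass-topped die. Origin at the centre of its underside.
- dark_plate: Dark steel plate, 90 mm square, 15 mm thick, fixed, to the robot's right; place of the plain steel die. It and the green pad may be swapped. Origin at the centre of its underside.
- pencil_jar_c (a point): Glass jar with pencils, 64 mm in diameter, 85 mm tall (pencils to 130 mm), loose, standing on the table beyond the bin to the left: leave it standing. The point is on its axis, 42.5 mm above the table.

How it is judged:
By the outcome, as a careful person would: the job done as asked, in the order asked, and still so for the second after the job is handed in, with the robot touching nothing.
It also fails if it takes over 128 s, if anything falls off the work surface, if the arm or the gripper's body presses on something with over 40 N, if the wrist force passes 120 N, or if a joint passes its speed limit or range.

## Robot

A 6-joint arm with a two-finger parallel gripper is mounted at the origin on the work surface. World frame = base frame: x ahead of the robot, y to its left, z up, the work surface at z = 0. Lengths are in mm, angles in rad, forces in N, time in s.
With the tool pointing down it reaches from about 350 to 875 mm from the base axis. Payload 4.2 kg.
Tool frame: the origin (TCP) lies at the very end of the fingers, on their centre line; the grasp point (between the pads) lies 19 mm behind it; z points along the fingers, y is the line along which they close (so a half turn about z gives the same grasp; the last joint's range is limited). The gripper opens to 85 mm and grips with 20 to 120 N. Pads are 22 mm wide; open, the fingers measure 114 mm over their backs; the gripper's body (76 mm by 85 mm) begins 54 mm behind the grasp point. The pads swing forward as they close: fully open they stand 13 mm farther back than shut.
Start: joints at [-0.97, 0.385, 0.008, 0, -1.194, -0.259], TCP at [209.504, -588.818, 231.312] pointing down, gripper open.
Joint ranges: [-3.14, 3.14], [-1.21, 2.06], [-1.07, 1.41], [-3.16, 2.05], [-2.99, -0.16], [-3.1, 3.1]. Speed limits (rad/s): [2.79, 2.79, 3.14, 3.14, 3.14, 3.14].

## Interface

Orientations are given as a unit quaternion [x, y, z, w].
In Python, from bench import arm gives the robot as it stands.
- The arm moves only by the tool servo_tool, never from a script. Its argument "rows" is a list that holds one entry, the list of rows, each a list of 7 numbers: the finger opening in mm, from 0 to 85.4, then the shift along the tool's x, y, z in mm, then the turn, a rotation vector about the tool's x, y, z in rad. A call has 1 to 10 rows; each row is the pose to reach, as a shift and turn from the pose commanded when the call began, along the tool's axes at that moment; what a row does not reach only later rows make up. A row lasts 1/8 s, in which the tool goes at most 62.5 mm and 10.7 degrees, less where a joint would pass 70% of its speed; a pose out of reach is approached as far as the arm can. A call with a gripper value outside its range is refused whole. The fingers move at their own pace and stop on an object; the grip force is fixed at half the most. Time passes only in rows, so rows that repeat a pose let the fingers close. It gives the time, the measured TCP pose, the force, the opening and the grip force at its end, in the units of the state.
- arm.read_state(): the state, without advancing time (a new reading comes with each control period).
- arm.get_image(name): name is "scene" or "top" or "wrist"; returns the picture (400x640x3 uint8, red, green, blue); there is no depth.
- arm.camera_params(name): a dict with "intrinsics" (3x3 intrinsics, pixels), "R" (3x3) and "t" (3): a world point X has camera coordinates R X + t. Camera axes: x right, y down, z forward; pixel columns grow to the right and rows downward; lengths in mm; the calibration is good to about 2 mm. The wrist camera is an equidistant fisheye: a pixel r from the principal point sees the ray r / f radians off the axis. A picture is of the moment at which its call begins: read the wrist's pose just before it. camera_params takes no time and is no camera call; for the wrist camera it gives the pose at the moment of the call.
- arm.job_done(): hands the job in; it is judged then, once.
The state is a dict: "clock": time; "joints": joint angles; "joint_vel": joint speeds; "joint_efforts": joint torques, N m; "position": TCP position; "ee_rot": TCP orientation; "contact_force": force on the tool from outside, world axes, zero at the start; "wrist_torque": the same for the moment, N m; "gripper_width": finger opening in mm; "grasp_force": force on a finger pad.
Only numpy, scipy, OpenCV 4.12 (cv2) and the standard library are available. Lean on these libraries where they do the work, as an engineer would, in place of code of your own. Each camera call takes 0.05 s, during which the arm holds its last target. There are 200 camera calls.

## Working session

There is one attempt and no reset: what is moved stays moved. The work goes in short steps, Python scripts to look and compute and a tool call to move; the robot and the scene stay as the last step left them, time stands still between calls to the robot, and variables do not carry over. Pictures are saved under pics/ and viewed, at most 14 in all, crops included, and the job is handed in when it is done.

Besides the shell and the picture viewer there is one more tool, called after ">>>" in YAML: its name, and indented under it one key for each argument. servo_tool: Moves the arm, as the interface text tells. Its arguments: {"type":"object","properties":{"rows":{"type":"array"}},"required":["rows"]}

```bash
mkdir -p pics; cat > h.py <<'E'
import numpy as np, cv2
from bench import arm
def snap(name,fn):
    P=arm.camera_params(name); im=arm.get_image(name)
    cv2.imwrite('pics/'+fn,cv2.cvtColor(im,cv2.COLOR_RGB2BGR)); return im,P
def ray(P,u,v,fish=False):
    K=np.array(P['intrinsics']);R=np.array(P['R']);t=np.array(P['t'])
    x=(u-K[0,2])/K[0,0];y=(v-K[1,2])/K[1,1]
    if fish:
        r=np.hypot(x,y); d=np.array([x/r*np.sin(r),y/r*np.sin(r),np.cos(r)]) if r>0 else np.array([0,0,1.])
    else: d=np.array([x,y,1.])
    return -R.T@t, R.T@d
def onz(P,u,v,z,fish=False):
    c,d=ray(P,u,v,fish); return (c+d*(z-c[2])/d[2]).round(1)
E
python3 - <<'E'
from h import *
for n in('scene','top'):
    im,P=snap(n,n+'0.png'); print(n,{k:np.array(v).round(3).tolist() for k,v in P.items()})
s=arm.read_state(); print(s)
E
```

```text
scene {'intrinsics': [[361.812, 0.0, 323.979], [0.0, 361.812, 192.236], [0.0, 0.0, 1.0]], 'R': [[-0.179, 0.984, 0.013], [0.687, 0.135, -0.714], [-0.704, -0.119, -0.7]], 't': [92.048, -336.698, 1192.276]}
top {'intrinsics': [[484.384, 0.0, 314.423], [0.0, 484.384, 204.333], [0.0, 0.0, 1.0]], 'R': [[-0.021, -1.0, -0.001], [-0.989, 0.021, -0.147], [0.147, -0.002, -0.989]], 't': [18.319, 571.988, 1040.682]}
{'clock': 0.1, 'joints': array([-9.70395187e-01,  3.85483166e-01,  6.75437689e-03, -4.05972988e-04,
       -1.19401315e+00, -2.58568557e-01]), 'joint_vel': array([-7.94971987e-04, -2.92245587e-03,  3.79369922e-03,  1.33794194e-03,
       -1.69037260e-04, -6.20338378e-05]), 'joint_efforts': array([-2.25145341e-04, -3.93319380e+01,  1.88928241e+01,  4.19795349e+00,
       -2.61390458e-03,  2.54421337e-06]), 'position': array([ 209.32183044, -588.34784476,  230.32999486]), 'ee_rot': array([-1.70011499e-01,  9.85441580e-01,  9.63022355e-04, -2.33540070e-04]), 'contact_force': array([-0.47758788,  0.58639777,  0.03113954]), 'wrist_torque': array([-0.04560536,  0.00599021, -0.04916501]), 'grasp_force': 0.0, 'gripper_width': 85.68248897815091}
```

View pics/scene0.png

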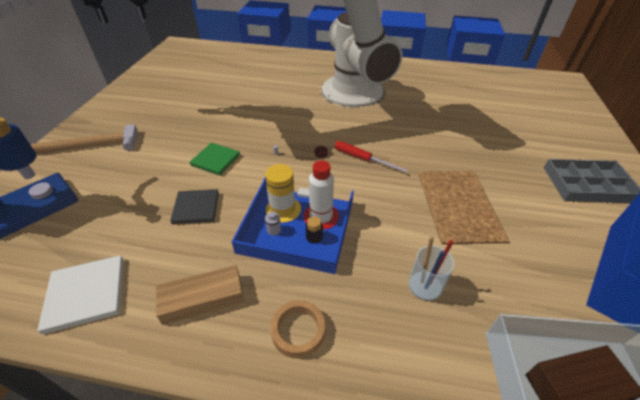

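View pics/top0.png

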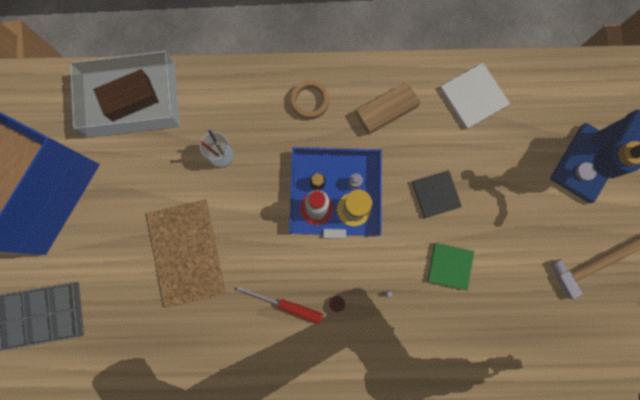

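The top picture shows the bin at (290-382, 148-236). In it are the can (317,205), the tin (356,206), the brass die (317,181) and the steel die (356,181). The board is at (186,252), the dark plate at (437,194), the green pad at (451,267) and the jar at (215,150). I'll enlarge it for measurement.

```bash
python3 - <<'E'
from h import *
im=cv2.imread('pics/top0.png')
c=cv2.resize(im[140:245,285:390],None,fx=5.6,fy=5.6,interpolation=cv2.INTER_CUBIC); cv2.imwrite('pics/c1.png',c)
P=arm.camera_params('top')
hsv=cv2.cvtColor(im,cv2.COLOR_BGR2HSV)
def quad(m,box,z,name):
    x0,y0,x1,y1=box; mm=np.zeros(m.shape,np.uint8); mm[y0:y1,x0:x1]=m[y0:y1,x0:x1]
    mm=cv2.morphologyEx(mm,cv2.MORPH_OPEN,np.ones((3,3)))
    cs,_=cv2.findContours(mm,0,2); k=max(cs,key=cv2.contourArea)
    pts=np.array([onz(P,u,v,z)[:2] for u,v in k[:,0]],np.float32)
    r=cv2.minAreaRect(pts); print(name,r)
quad(cv2.inRange(hsv,(45,80,30),(75,255,255)),(420,230,490,300),15,'green')
quad(cv2.inRange(hsv,(0,0,0),(180,255,85)),(405,165,465,222),15,'dark')
h=cv2.inRange(hsv,(5,60,40),(20,255,165)); 
print(hsv[250,185],hsv[220,250],hsv[150,150],hsv[195,437])
quad(h,(135,190,235,315),8,'cork')
quad(cv2.inRange(hsv,(105,130,0),(125,255,255)),(280,140,390,245),20,'bin')
for n,u,v,z in[('can',317,199,140),('tin',356.5,201,105),('brass',317.5,180,54),('steel',356,180,54),('jar',222,160,0)]: print(n,onz(P,u,v,z))
E
```

```text
green ((429.5150451660156, -296.9921569824219), (90.22300720214844, 89.0838851928711), 76.16514587402344)
dark ((594.4811401367188, -271.8670349121094), (87.6230697631836, 94.64720916748047), 16.431976318359375)
[ 14 112 137] [ 18  96 141] [ 17  86 142] [30  8 64]
cork ((476.70001220703125, 306.1000061035156), (286.7362060546875, 229.48312377929688), 0.18344560265541077)
bin ((638.8468017578125, -29.09014129638672), (175.61061096191406, 112.68059539794922), 88.80525970458984)
can [568.6   1.  140. ]
tin [568.2 -82.4 105. ]
brass [625.1  -1.7  54. ]
steel [623.3 -87.5  54. ]
jar [688.7 221.6   0. ]
```

View pics/c1.png

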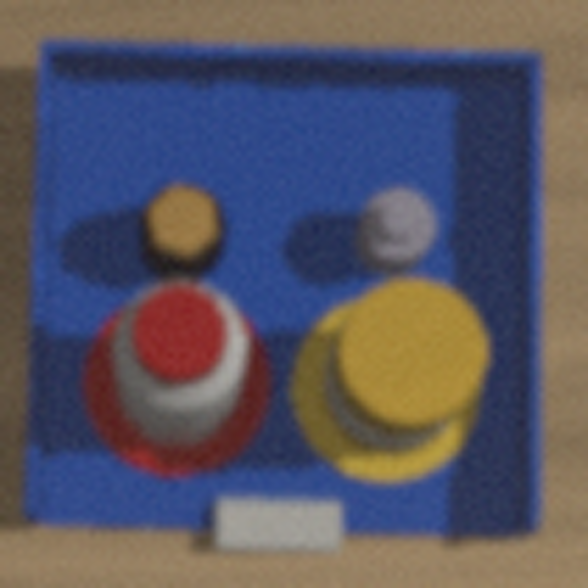

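The crop shows the cap centre (179,332), tin top (415,353), hex top (183,219) and steel stub (396,222). Red disc centre is about (176,383) and yellow about (384,391). I'll convert these and cross-check.

```bash
cat >> h.py <<'E'
from scipy.spatial.transform import Rotation as Ro
def go(x,y,z,yaw_y=None):
    "shift (tool axes) to world x,y,z; and turn so tool y points at angle yaw_y (deg)"
    s=arm.read_state(); R=Ro.from_quat(s['ee_rot']); d=R.inv().apply(np.array([x,y,z])-s['position'])
    o=[]
    if yaw_y is not None:
        a=np.radians(yaw_y); Y=np.array([np.cos(a),np.sin(a),0]);Z=np.array([0,0,-1.]);X=np.cross(Y,Z)
        o=(R.inv()*Ro.from_matrix(np.c_[X,Y,Z])).as_rotvec().round(3)
    print('shift',d.round(1),'turn',o,'pos',s['position'].round(1),'F',s['contact_force'].round(1),'w',round(s['gripper_width'],1),'t',round(s['clock'],2))
E
python3 - <<'E'
from h import *
P=arm.camera_params('top')
cc=lambda a,b:(285+(a+.5)/5.6-.5,140+(b+.5)/5.6-.5)
T={}
for n,a,b,z in[('can',179,332,147),('tin',415,353,112),('brass',183,219,54),('steel',397,221,54),('steelsh',398,230,44),('red',176.5,383,7),('yel',384,391,7),('wTL',42,45,40),('wTR',540,57,40),('canfoot',180,420,7)]:
    T[n]=onz(P,*cc(a,b),z); print(n,T[n])
print('disc dist',np.linalg.norm(T['red']-T['yel']), 'yaw',np.degrees(np.arctan2(*(T['red']-T['yel'])[1::-1])),'wall yaw',np.degrees(np.arctan2(*(T['wTL']-T['wTR'])[1::-1])),np.linalg.norm(T['wTL']-T['wTR']))
C=[onz(P,u,v,8) for u,v in[(147,212),(208,201),(225,292),(164,304)]]
print('cork',C,np.mean(C,0),[np.linalg.norm(C[i]-C[i-1]) for i in range(4)])
go(T['can'][0],T['can'][1],230,88)
E
```

```text
can [567.8   2.  147. ]
tin [563.5 -86.2 112. ]
brass [628.1  -1.3  54. ]
steel [625.5 -86.4  54. ]
steelsh [623.8 -87.5  44. ]
red [568.9   2.5   7. ]
yel [563.8 -82.9   7. ]
wTL [704.3  54.4  40. ]
wTR [ 695.  -148.1   40. ]
canfoot [553.5   1.4   7. ]
disc dist 85.55214783978249 yaw 86.58241400634944 wall yaw 87.3704859510511 202.71344306680797
cork [array([567.6, 391.9,   8. ]), array([590.3, 251.8,   8. ]), array([382.5, 211.3,   8. ]), array([358.9, 347.7,   8. ])] [474.825 300.675   8.   ] [np.float64(213.32915881332306), np.float64(141.9270939602442), np.float64(211.70991946529097), np.float64(138.42658704165177)]
shift [-535.6  436.1    1.1] turn [ 0.002 -0.001  0.377] pos [ 209.3 -588.3  230.3] F [-0.5  0.6  0. ] w 85.7 t 0.1
```

The numbers agree: discs 85.6 mm apart (86 given), wall 202.7 (200), board 213x140. Moving to above the can.

>>> servo_tool:
  rows:
    - [[70,-20,16,0,0,0,0.02],[70,-60,49,0,0,0,0.06],[70,-108,88,0,0,0,0.12],[70,-156,127,0,0,0,0.18],[70,-204,166,0,0,0,0.24],[70,-252,205,0,0,0,0.3],[70,-300,244,0,0,0,0.36],[70,-348,283,0,0,0,0.394],[70,-385,314,0,0,0,0.394],[70,-410,334,0,0,0,0.394]]

```text
clock: 1.35
position: [484.4, -134.6, 231.0]
ee_rot: [0.025, 1.0, 0.0, -0.0]
contact_force: [0.0, -0.8, 0.9]
gripper_width: 69.7
grasp_force: 0.0
```

```bash
python3 - <<'E'
from h import *
go(568,2,230,87)
E
```

```text
shift [-76.6 140.6   1. ] turn [ 0.    -0.001  0.002] pos [ 484.4 -134.6  231. ] F [ 0.  -0.8  0.9] w 69.7 t 1.35
```

>>> servo_tool:
  rows:
    - [[70,-15,28,0,0,0,0],[70,-38,70,0,0,0,0],[70,-62,114,0,0,0,0],[70,-77,141,0,0,0,0],[70,-77,141,0,0,0,0],[70,-77,141,0,0,0,0]]

```text
clock: 2.1
position: [567.5, -0.2, 230.8]
ee_rot: [0.026, 1.0, -0.0, -0.001]
contact_force: [0.5, 0.2, -0.2]
gripper_width: 69.9
grasp_force: 0.0
```

```bash
python3 - <<'E'
from h import *
snap('wrist','w1.png'); go(568,2,79,87)
P=arm.camera_params('wrist');print({k:np.array(v).round(2).tolist() for k,v in P.items()})
E
```

```text
shift [ -0.6   2.6 152. ] turn [-0.    -0.001 -0.   ] pos [ 5.675e+02 -5.000e-01  2.310e+02] F [ 0.3  0.1 -0.2] w 70.0 t 2.15
{'intrinsics': [[309.71, 0.0, 322.13], [0.0, 309.71, 194.19], [0.0, 0.0, 1.0]], 'R': [[0.05, 1.0, 0.0], [0.96, -0.05, 0.28], [0.28, -0.01, -0.96]], 't': [-29.61, -579.09, 219.82]}
```

View pics/w1.png

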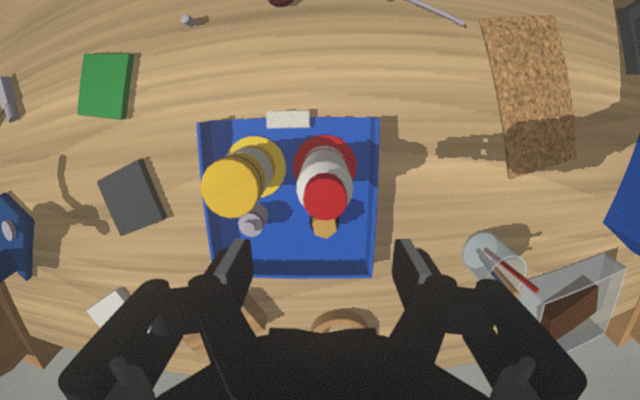

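The wrist view shows the can's cap at (325,196), the tin's top at (231,188), and the die tops at (325,228) and (253,218). I'll cross-check them.

```bash
python3 - <<'E'
from h import *
P=arm.camera_params('wrist')
for n,u,v,z in[('can',325,196,147),('tin',231,188,112),('steel',255,215,54),('brass',325,228,54)]: print(n,onz(P,u,v,z,True))
E
```

```text
can [562.6   1.4 147. ]
tin [561.  -82.2 112. ]
steel [607.8 -77.7  54. ]
brass [626.9  -1.   54. ]
```

>>> servo_tool:
  rows:
    - [[70,1,2,20,0,0,0],[70,1,2,55,0,0,0],[70,1,2,90,0,0,0],[70,1,2,120,0,0,0],[70,1,2,140,0,0,0],[70,1,2,152,0,0,0],[70,1,2,152,0,0,0],[45,1,2,152,0,0,0],[40,1,2,152,0,0,0],[40,1,2,152,0,0,0]]

```text
clock: 3.4
position: [568.3, 2.1, 80.8]
ee_rot: [0.026, 1.0, 0.0, 0.001]
contact_force: [0.3, -0.8, 5.7]
gripper_width: 48.3
grasp_force: 62.5
```

>>> servo_tool:
  rows:
    - [[40,0,0,-10,0,0,0],[40,0,0,-35,0,0,0],[40,0,0,-65,0,0,0],[40,3,15,-80,0,0,0],[40,8,50,-80,0,0,0],[40,16,100,-80,0,0,0],[40,24,150,-80,0,0,0],[40,32,200,-80,0,0,0],[40,40,250,-80,0,0,0],[40,46,285,-80,0,0,0]]

```text
clock: 4.65
position: [534.5, 291.8, 158.5]
ee_rot: [0.025, 1.0, -0.0, -0.001]
contact_force: [0.4, -0.5, -2.3]
gripper_width: 48.9
grasp_force: 62.4
```

>>> servo_tool:
  rows:
    - [[40,3,15,0,0,0,0],[40,4,24,10,0,0,0],[40,4,24,35,0,0,0],[40,4,24,60,0,0,0],[40,4,24,70,0,0,0],[40,4,24,75,0,0,0],[40,4,24,75,0,0,0]]

```text
clock: 5.52
position: [533.7, 313.2, 84.6]
ee_rot: [0.026, 1.0, 0.0, 0.0]
contact_force: [0.4, 0.4, -1.3]
gripper_width: 48.5
grasp_force: 62.4
```

>>> servo_tool:
  rows:
    - [[40,0,0,1.5,0,0,0],[40,0,0,2.5,0,0,0],[40,0,0,3,0,0,0],[40,0,0,3,0,0,0]]

```text
clock: 6.02
position: [533.6, 313.5, 81.9]
ee_rot: [0.026, 1.0, 0.0, 0.0]
contact_force: [-1.1, -0.7, 0.3]
gripper_width: 48.1
grasp_force: 62.7
```

Just touching. Open slowly and rise.

>>> servo_tool:
  rows:
    - [[56,0,0,0,0,0,0],[64,0,0,0,0,0,0],[72,0,0,0,0,0,0],[72,0,0,-10,0,0,0],[76,0,0,-35,0,0,0],[76,0,0,-70,0,0,0],[76,0,0,-100,0,0,0],[76,0,0,-110,0,0,0]]

```text
clock: 7.02
position: [534.3, 314.0, 194.2]
ee_rot: [0.026, 1.0, 0.002, 0.002]
contact_force: [-0.4, 0.6, -0.1]
gripper_width: 75.8
grasp_force: 0.0
```

```bash
python3 - <<'E'
from h import *
go(563,-84,150,87); snap('scene','s1.png')
E
```

```text
shift [ -49.2 -396.1   43.1] turn [0.003 0.004 0.   ] pos [534.3 314.  194.2] F [-0.4  0.6 -0.1] w 75.8 t 7.03
```

View pics/s1.png

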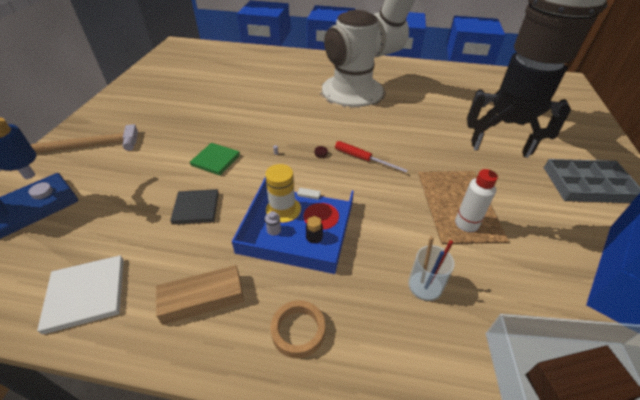

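The can stands on the board, with its foot at (468,224). The bin and jar are untouched. Now the tin.

>>> servo_tool:
  rows:
    - [[76,-3,-25,0,0,0,0],[78,-9,-70,0,0,0,0],[78,-15,-125,0,0,0,0],[78,-22,-180,0,0,0,0],[78,-29,-235,0,0,0,0],[78,-36,-290,10,0,0,0],[78,-42,-340,20,0,0,0],[78,-47,-380,30,0,0,0],[78,-49,-396,40,0,0,0],[78,-49,-396,43,0,0,0]]

```text
clock: 8.32
position: [560.3, -85.9, 146.5]
ee_rot: [0.027, 1.0, -0.0, -0.002]
contact_force: [-1.2, -0.4, 0.5]
gripper_width: 78.1
grasp_force: 0.0
```

```bash
python3 - <<'E'
from h import *
go(563,-84,60,87)
E
```

```text
shift [-2.9  2.1 86.5] turn [-0.    -0.003 -0.002] pos [560.3 -85.9 146.5] F [-1.2 -0.4  0.5] w 78.1 t 8.32
```

>>> servo_tool:
  rows:
    - [[78,-2,2,20,0,0,0],[78,-2,2,45,0,0,0],[78,-2,2,70,0,0,0],[78,-2,2,82,0,0,0],[78,-2,2,86,0,0,0],[78,-2,2,86,0,0,0],[55,-2,2,86,0,0,0],[46,-2,2,86,0,0,0],[46,-2,2,86,0,0,0]]

```text
clock: 9.45
position: [564.5, -83.0, 63.5]
ee_rot: [0.026, 1.0, -0.0, 0.001]
contact_force: [-1.4, -1.0, 6.6]
gripper_width: 54.8
grasp_force: 62.3
```

>>> servo_tool:
  rows:
    - [[46,0,0,-10,0,0,0],[46,0,0,-35,0,0,0],[46,0,0,-60,0,0,0],[46,8,17,-70,0,0,0],[46,23,50,-70,0,0,0],[46,44,95,-70,0,0,0],[46,67,145,-70,0,0,0],[46,90,195,-70,0,0,0],[46,113,245,-70,0,0,0],[46,134,290,-70,0,0,0]]

```text
clock: 10.7
position: [442.8, 215.5, 131.8]
ee_rot: [0.026, 1.0, -0.0, -0.001]
contact_force: [0.8, 0.7, -2.2]
gripper_width: 54.9
grasp_force: 63.4
```

>>> servo_tool:
  rows:
    - [[46,18,40,0,0,0,0],[46,30,65,0,0,0,0],[46,34,74,10,0,0,0],[46,34,74,30,0,0,0],[46,34,74,50,0,0,0],[46,34,74,60,0,0,0],[46,34,74,64,0,0,0],[46,34,74,64,0,0,0]]

```text
clock: 11.7
position: [415.1, 289.4, 68.4]
ee_rot: [0.026, 1.0, 0.0, 0.0]
contact_force: [-0.5, 0.6, -2.1]
gripper_width: 55.2
grasp_force: 63.5
```

>>> servo_tool:
  rows:
    - [[46,0,0,2,0,0,0],[46,0,0,3.5,0,0,0],[46,0,0,4,0,0,0],[46,0,0,4,0,0,0],[62,0,0,4,0,0,0],[70,0,0,4,0,0,0],[78,0,0,4,0,0,0],[80,0,0,-10,0,0,0],[80,0,0,-40,0,0,0],[80,0,0,-80,0,0,0]]

```text
clock: 12.95
position: [414.7, 289.1, 149.5]
ee_rot: [0.026, 1.0, -0.001, -0.0]
contact_force: [0.6, 0.6, 0.3]
gripper_width: 79.8
grasp_force: 0.0
```

```bash
python3 - <<'E'
from h import *
go(628,-1,120,87)
E
```

```text
shift [-228.1 -278.6   29.7] turn [-0.001 -0.001  0.   ] pos [414.7 289.1 149.5] F [0.6 0.6 0.3] w 79.8 t 12.95
```

>>> servo_tool:
  rows:
    - [[80,-12,-14,0,0,0,0],[75,-35,-43,0,0,0,0],[70,-68,-83,0,0,0,0],[60,-103,-125,0,0,0,0],[52,-138,-168,0,0,0,0],[52,-173,-211,0,0,0,0],[52,-203,-248,0,0,0,0],[52,-222,-271,0,0,0,0],[52,-228,-279,0,0,0,0],[52,-228,-279,0,0,0,0]]

```text
clock: 14.2
position: [627.7, -1.6, 147.8]
ee_rot: [0.027, 1.0, -0.0, -0.001]
contact_force: [-0.3, 0.4, 0.4]
gripper_width: 51.7
grasp_force: 0.0
```

```bash
python3 - <<'E'
from h import *
im,P=snap('top','t2.png'); im,P=snap('wrist','w2.png'); c=cv2.imread('pics/w2.png')[140:400,160:480]
b=cv2.imread('pics/t2.png')[140:320,135:300]; b=cv2.resize(b,None,fx=2.4,fy=2.4)
c=cv2.resize(c,None,fx=1.2,fy=1.2)
o=np.zeros((440,800,3),np.uint8); o[:b.shape[0],:b.shape[1]]=b; o[:c.shape[0],400:400+c.shape[1]]=c; print(b.shape,c.shape)
cv2.imwrite('pics/m2.png',o); go(628,-1,12,87)
np.savez('P2.npz',**P)
E
```

```text
(432, 396, 3) (312, 384, 3)
shift [ -0.7  -0.5 136.2] turn [ 0.    -0.001  0.001] pos [ 6.275e+02 -5.000e-01  1.482e+02] F [-0.4  0.   0.2] w 52.0 t 14.3
```

View pics/m2.png

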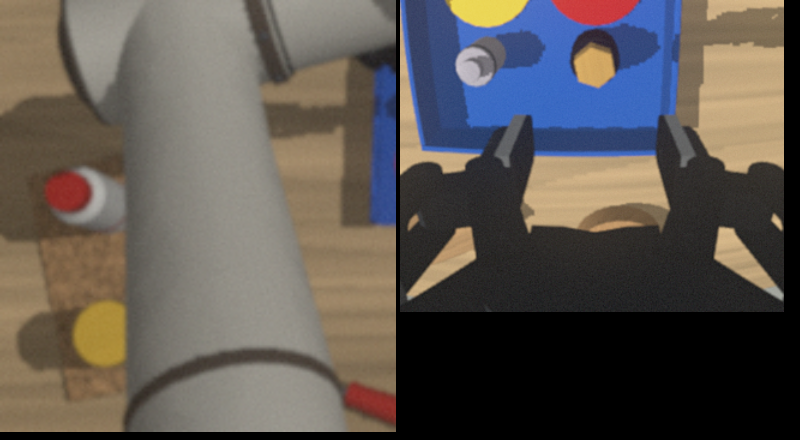

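Both vessels stand on the board. In the wrist view the brass hexagon is at (594,65) of the crop, centred between the fingers, and the steel stub is at (471,69). I'll convert these.

```bash
python3 - <<'E'
from h import *
P=np.load('P2.npz')
for n,u,v,z in[('brass',321.7,194,54),('steel',219.2,197.5,54)]: print(n,onz(P,u,v,z,True))
im=cv2.cvtColor(cv2.imread('pics/w2.png'),cv2.COLOR_BGR2HSV)
for n,m in(('red',cv2.inRange(im,(0,150,60),(6,255,255))|cv2.inRange(im,(174,150,60),(180,255,255))),('yel',cv2.inRange(im,(20,130,60),(34,255,255)))):
    cs,_=cv2.findContours(m,0,2); k=max(cs,key=cv2.contourArea)
    pts=np.array([onz(P,u,v,7,True)[:2] for u,v in k[:,0]],np.float32); print(n,cv2.minEnclosingCircle(pts))
E
```

```text
brass [623.8  -1.5  54. ]
steel [622.3 -85.8  54. ]
red ((567.0343627929688, 2.0915212631225586), 37.83548355102539)
yel ((563.0753173828125, -82.76435089111328), 38.01021194458008)
```

>>> servo_tool:
  rows:
    - [[52,2,-1,25,0,0,0],[52,2,-1,60,0,0,0],[52,2,-1,95,0,0,0],[52,2,-1,120,0,0,0],[52,2,-1,134,0,0,0],[52,2,-1,139,0,0,0],[52,2,-1,139,0,0,0],[35,2,-1,139,0,0,0],[26,2,-1,139,0,0,0],[26,2,-1,139,0,0,0]]

```text
clock: 15.55
position: [627.0, -1.7, 10.8]
ee_rot: [0.026, 1.0, 0.0, 0.001]
contact_force: [-0.6, 1.1, 5.0]
gripper_width: 34.4
grasp_force: 60.0
```

```bash
python3 - <<'E'
from h import *
go(429.5,-297,60,87)
E
```

```text
shift [ 181.8 -305.1  -49.8] turn [0.    0.002 0.001] pos [627.   -1.7  10.8] F [-0.6  1.1  5. ] w 34.4 t 15.55
```

>>> servo_tool:
  rows:
    - [[26,0,0,-15,0,0,0],[26,0,0,-45,0,0,0],[26,5,-8,-70,0,0,0],[26,20,-34,-80,0,0,0],[26,44,-73,-80,0,0,0],[26,70,-117,-80,0,0,0],[26,96,-161,-80,0,0,0],[26,122,-205,-80,0,0,0],[26,148,-249,-80,0,0,0],[26,167,-280,-80,0,0,0]]

```text
clock: 16.8
position: [441.2, -274.6, 88.9]
ee_rot: [0.027, 1.0, 0.0, -0.001]
contact_force: [0.4, -0.8, -2.0]
gripper_width: 34.2
grasp_force: 60.0
```

>>> servo_tool:
  rows:
    - [[26,11,-19,0,0,0,0],[26,14,-25,0,0,0,0],[26,14,-25,20,0,0,0],[26,14,-25,25,0,0,0],[26,14,-25,25,0,0,0]]

```text
clock: 17.42
position: [429.1, -296.8, 64.0]
ee_rot: [0.026, 1.0, 0.0, -0.001]
contact_force: [-0.0, 0.1, -1.7]
gripper_width: 34.6
grasp_force: 60.1
```

```bash
python3 - <<'E'
from h import *
im,P=snap('wrist','w3.png'); np.savez('P3.npz',**P); go(429.5,-297,22,87)
E
```

```text
shift [ 0.1 -0.  42.5] turn [-0.    -0.     0.001] pos [ 429.6 -297.    64.5] F [ 1.2  1.1 -0.6] w 34.5 t 17.48
```

View pics/w3.png

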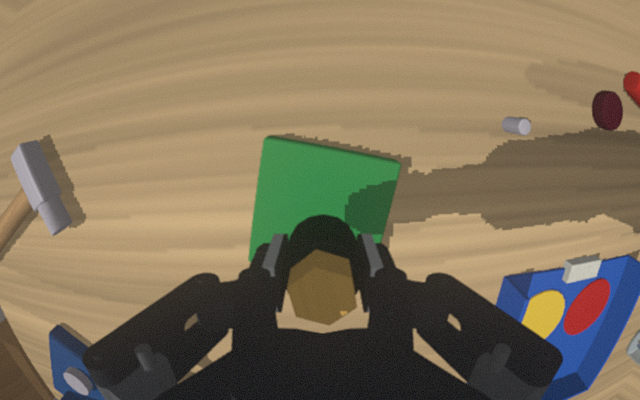

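The die is held upright above the green pad: hexagon centre about (322,287), pad corners at (264,137) and (400,161). I'll check the offset.

```bash
python3 - <<'E'
from h import *
P=np.load('P3.npz')
print(onz(P,322,287,107.7,True)); a,b=onz(P,264,137,15,True),onz(P,400,161,15,True); print(a,b,np.linalg.norm(a-b))
d=(b-a)/np.linalg.norm(b-a); n=np.array([-d[1],d[0],0]); 
for s in(1,-1): print((a+b)/2+45*s*n)
E
```

```text
[ 421.5 -297.1  107.7]
[ 373.9 -330.5   15. ] [ 393.4 -246.    15. ] 86.72081641682117
[ 339.80239619 -278.1313222    15.        ]
[ 427.49760381 -298.3686778    15.        ]
```

>>> servo_tool:
  rows:
    - [[26,-2,0,10,0,0,0],[26,-2,0,25,0,0,0],[26,-2,0,36,0,0,0],[26,-2,0,40,0,0,0],[26,-2,0,42,0,0,0],[26,-2,0,42,0,0,0]]

```text
clock: 18.23
position: [431.5, -297.3, 22.4]
ee_rot: [0.026, 1.0, -0.0, 0.0]
contact_force: [-0.4, 0.4, -2.7]
gripper_width: 34.0
grasp_force: 60.1
```

>>> servo_tool:
  rows:
    - [[26,0,0,0.7,0,0,0],[26,0,0,0.7,0,0,0],[40,0,0,0.7,0,0,0],[46,0,0,0.7,0,0,0],[54,0,0,0.7,0,0,0],[54,0,0,-10,0,0,0],[54,0,0,-45,0,0,0],[54,0,0,-85,0,0,0],[54,0,0,-110,0,0,0]]

```text
clock: 19.35
position: [432.2, -297.6, 135.2]
ee_rot: [0.026, 1.0, -0.001, 0.002]
contact_force: [0.4, -0.3, -0.3]
gripper_width: 54.2
grasp_force: 0.0
```

```bash
python3 - <<'E'
from h import *
snap('wrist','w4.png'); go(623.5,-86.5,120,87)
E
```

```text
shift [-178.5  221.4   18.9] turn [-0.004  0.009  0.001] pos [ 433.8 -298.4  138.2] F [ 0.2 -0.5  2.1] w 53.9 t 19.4
```

View pics/w4.png

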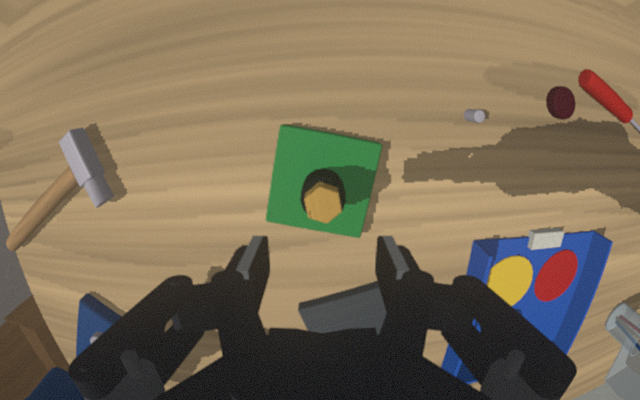

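The brass die stands upright on the green pad, hexagon at (322,203) and pad centre about (323,181). Next I go to the steel die and check this in passing.

>>> servo_tool:
  rows:
    - [[54,-10,12,0,0,0,0],[54,-35,43,0,0,0,0],[50,-70,86,0,0,0,0],[46,-105,129,0,0,0,0],[46,-140,171,0,0,0,0],[46,-165,202,0,0,0,0],[46,-180,220,0,0,0,0],[46,-180,220,0,0,0,0],[46,-180,220,0,0,0,0]]

```text
clock: 20.52
position: [621.7, -87.3, 131.7]
ee_rot: [0.026, 1.0, -0.0, -0.001]
contact_force: [-0.0, -0.6, -0.0]
gripper_width: 46.4
grasp_force: 0.0
```

```bash
python3 - <<'E'
from h import *
P=arm.camera_params('top'); im,_=snap('top','t3.png')
hsv=cv2.cvtColor(cv2.imread('pics/t3.png'),cv2.COLOR_BGR2HSV)
m=cv2.inRange(hsv,(12,90,90),(26,255,255)); m[:235]=0;m[295:]=0;m[:,:430]=0;m[:,472:]=0
g=cv2.inRange(hsv,(45,80,30),(75,255,255)); g2=np.zeros_like(g); g2[235:295,425:480]=g[235:295,425:480]
k=max(cv2.findContours(g2,0,2)[0],key=cv2.contourArea); hull=cv2.fillConvexPoly(np.zeros_like(g),cv2.convexHull(k),1)
m=cv2.morphologyEx(m*(hull>0),cv2.MORPH_OPEN,np.ones((3,3))); ys,xs=np.nonzero(m); print(len(xs),xs.mean(),ys.mean(),onz(P,xs.mean(),ys.mean(),65))
go(623.5,-86.5,9,87)
E
```

```text
131 456.51908396946567 263.9541984732824 [ 433.  -296.2   65. ]
shift [ -1.9   1.3 123. ] turn [-0.    -0.001 -0.001] pos [621.7 -87.7 132. ] F [-0.4 -0.5  0.9] w 46.2 t 20.57
```

>>> servo_tool:
  rows:
    - [[46,-2,1,20,0,0,0],[46,-2,1,55,0,0,0],[46,-2,1,90,0,0,0],[46,-2,1,110,0,0,0],[46,-2,1,119,0,0,0],[46,-2,1,122,0,0,0],[46,-2,1,122,0,0,0],[30,-2,1,122,0,0,0],[20,-2,1,122,0,0,0],[20,-2,1,122,0,0,0]]

```text
clock: 21.82
position: [625.5, -86.1, 11.6]
ee_rot: [0.026, 1.0, -0.0, 0.001]
contact_force: [-0.6, -0.5, 5.4]
gripper_width: 28.9
grasp_force: 59.1
```

```bash
python3 - <<'E'
from h import *
go(595,-272,60,87)
E
```

```text
shift [  20.7 -187.3  -48.4] turn [-0.     0.002  0.001] pos [625.5 -86.1  11.6] F [-0.6 -0.5  5.4] w 28.9 t 21.82
```

>>> servo_tool:
  rows:
    - [[20,0,0,-15,0,0,0],[20,0,0,-45,0,0,0],[20,1,-10,-75,0,0,0],[20,4,-35,-80,0,0,0],[20,8,-75,-80,0,0,0],[20,13,-115,-80,0,0,0],[20,17,-155,-80,0,0,0],[20,19,-178,-75,0,0,0],[20,19,-187,-60,0,0,0],[20,19,-187,-55,0,0,0]]

```text
clock: 23.08
position: [594.8, -271.2, 63.0]
ee_rot: [0.026, 1.0, 0.001, -0.002]
contact_force: [0.2, 0.3, -2.5]
gripper_width: 29.0
grasp_force: 59.5
```

>>> servo_tool:
  rows:
    - [[20,0,0,0,0,0,0],[20,0,0,0,0,0,0]]

```text
clock: 23.32
position: [596.5, -270.8, 65.5]
ee_rot: [0.025, 1.0, -0.0, 0.0]
contact_force: [0.3, -0.2, -1.2]
gripper_width: 28.5
grasp_force: 59.5
```

```bash
python3 - <<'E'
from h import *
im,P=snap('wrist','w5.png'); np.savez('P5.npz',**P); go(594.5,-272,22.6,87)
E
```

```text
shift [ 2.  -1.2 43.1] turn [-0.     0.001  0.002] pos [ 596.6 -270.9   65.7] F [-0.3 -1.  -2.4] w 28.8 t 23.38
```

View pics/w5.png

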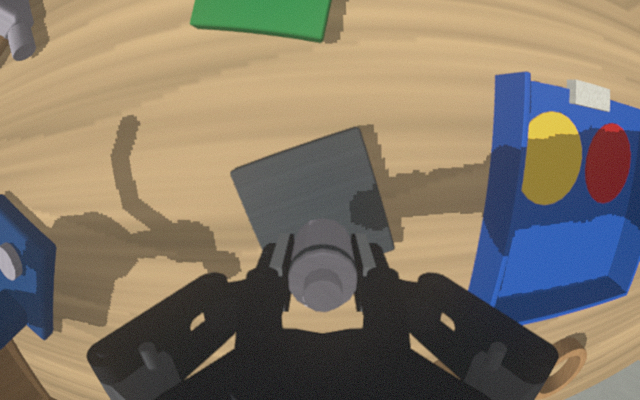

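The steel die hangs upright over the dark plate. Its stub is at (323,285) and the plate corners are at (231,172), (359,127) and (395,250).

```bash
python3 - <<'E'
from h import *
P=np.load('P5.npz')
a,b,c=[onz(P,u,v,15,True) for u,v in((231,172),(359,127),(395,250))]
print(a,b,c,np.linalg.norm(a-b),np.linalg.norm(b-c),'centre',(a+c)/2,'stub',onz(P,323,285,108,True))
E
```

```text
[ 562.5 -328.8   15. ] [ 538.7 -245.6   15. ] [ 623.8 -221.7   15. ] 86.5371596483268 88.39242048954189 centre [ 593.15 -275.25   15.  ] stub [ 588.8 -270.7  108. ]
```

>>> servo_tool:
  rows:
    - [[20,0,-2.5,10,0,0,0],[20,0,-2.5,25,0,0,0],[20,0,-2.5,36,0,0,0],[20,0,-2.5,40,0,0,0],[20,0,-2.5,42,0,0,0],[20,0,-2.5,42,0,0,0]]

```text
clock: 24.12
position: [596.0, -274.3, 23.5]
ee_rot: [0.026, 1.0, -0.0, 0.0]
contact_force: [-0.4, -0.9, -2.1]
gripper_width: 28.6
grasp_force: 59.5
```

>>> servo_tool:
  rows:
    - [[20,0,0,0.8,0,0,0],[20,0,0,0.8,0,0,0],[34,0,0,0.8,0,0,0],[42,0,0,0.8,0,0,0],[48,0,0,0.8,0,0,0],[50,0,0,-10,0,0,0],[54,0,0,-45,0,0,0],[60,0,0,-90,0,0,0],[70,0,0,-140,0,0,0],[72,0,0,-180,0,0,0]]

```text
clock: 25.38
position: [596.2, -274.5, 206.9]
ee_rot: [0.026, 1.0, -0.001, 0.002]
contact_force: [1.2, -0.5, 0.1]
gripper_width: 72.1
grasp_force: 0.0
```

```bash
python3 - <<'E'
from h import *
snap('top','t4.png'); snap('wrist','w6.png'); 
a=cv2.imread('pics/t4.png')[165:305,130:480]; b=cv2.imread('pics/w6.png')[60:300,160:480]
a=cv2.resize(a,(700,280),interpolation=cv2.INTER_CUBIC); o=np.zeros((600,700,3),np.uint8); o[:280]=a; o[290:290+300,:400]=cv2.resize(b,(400,300)); cv2.imwrite('pics/m4.png',o)
go(534,313.5,200,87)
E
```

```text
shift [ 94.8 584.9   7.4] turn [-0.004  0.012  0.001] pos [ 598.6 -275.4  210.9] F [-0.  -0.1  0.5] w 71.7 t 25.48
```

View pics/m4.png

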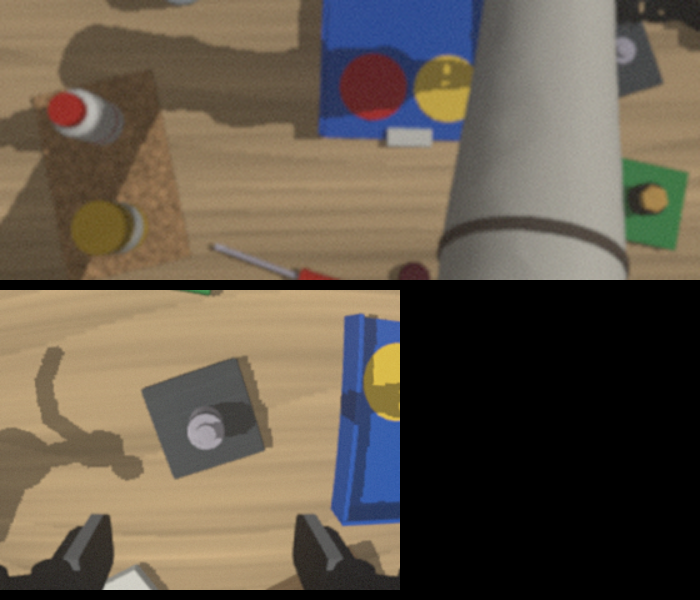

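Both dies stand near the middle of their places, and the can and tin stand on the board as left. Heading back to the can.

>>> servo_tool:
  rows:
    - [[72,3,18,0,0,0,0],[72,9,55,0,0,0,0],[72,17,110,0,0,0,0],[72,26,167,0,0,0,0],[72,36,225,0,0,0,0],[72,46,283,0,0,0,0],[72,55,341,0,0,0,0],[72,64,399,0,0,0,0],[72,73,457,0,0,0,0],[72,81,505,0,0,0,0]]

```text
clock: 26.72
position: [539.4, 236.6, 202.2]
ee_rot: [0.025, 1.0, -0.001, -0.001]
contact_force: [1.0, 0.5, -0.4]
gripper_width: 72.2
grasp_force: 0.0
```

>>> servo_tool:
  rows:
    - [[72,7,43,0,0,0,0],[72,11,70,0,0,0,0],[72,12,78,0,0,0,0],[72,12,78,0,0,0,0],[72,12,78,0,0,0,0]]

```text
clock: 27.35
position: [533.5, 311.6, 203.3]
ee_rot: [0.027, 1.0, -0.0, -0.0]
contact_force: [0.4, 0.1, 0.5]
gripper_width: 72.1
grasp_force: 0.0
```

```bash
python3 - <<'E'
from h import *
P=arm.camera_params('top'); print(onz(P,163.5,220.5,148),onz(P,180.5,279,113),'steel',onz(P,130+625/2,165+48/2,65)); go(534,313.5,82,87)
snap('wrist','w7.png')
E
```

```text
[530.2 309.8 148. ] [413.4 283.  113. ] steel [ 597.  -275.8   65. ]
shift [ -0.5   2.  121.3] turn [-0.    -0.    -0.001] pos [533.5 311.6 203.3] F [0.4 0.1 0.5] w 72.1 t 27.35
```

View pics/w7.png

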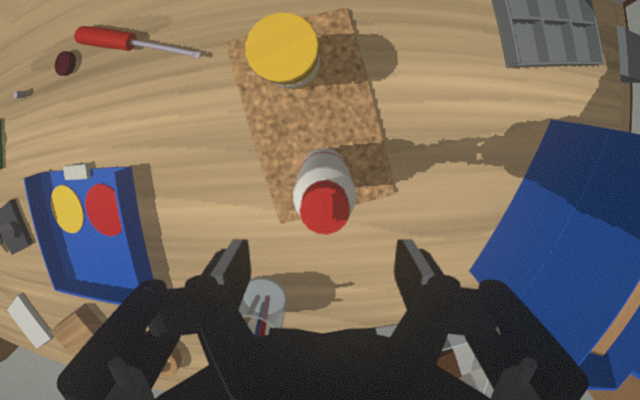

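The can's cap at (325,206) is centred between the fingers. Descending at the same grip height as before.

>>> servo_tool:
  rows:
    - [[72,0,1,20,0,0,0],[72,0,1,50,0,0,0],[72,0,1,80,0,0,0],[72,0,1,105,0,0,0],[72,0,1,117,0,0,0],[72,0,1,122,0,0,0],[72,0,1,122,0,0,0],[45,0,1,122,0,0,0],[40,0,1,122,0,0,0],[40,0,1,122,0,0,0]]

```text
clock: 28.65
position: [534.1, 314.1, 82.7]
ee_rot: [0.026, 1.0, 0.001, 0.001]
contact_force: [-0.4, -0.7, 5.1]
gripper_width: 48.2
grasp_force: 62.4
```

```bash
python3 - <<'E'
from h import *
go(567.5,2.2,110,87)
E
```

```text
shift [ -49.5 -309.8  -27.5] turn [0.001 0.002 0.001] pos [534.1 314.1  82.7] F [-0.4 -0.7  5.1] w 48.2 t 28.65
```

>>> servo_tool:
  rows:
    - [[40,0,0,-10,0,0,0],[40,0,0,-35,0,0,0],[40,0,0,-65,0,0,0],[40,-3,-17,-80,0,0,0],[40,-9,-54,-80,0,0,0],[40,-17,-104,-80,0,0,0],[40,-26,-154,-80,0,0,0],[40,-34,-204,-80,0,0,0],[40,-42,-254,-80,0,0,0],[40,-48,-290,-80,0,0,0]]

```text
clock: 29.9
position: [564.9, 18.8, 160.6]
ee_rot: [0.027, 1.0, -0.0, -0.001]
contact_force: [0.4, -0.6, -1.7]
gripper_width: 48.1
grasp_force: 62.3
```

>>> servo_tool:
  rows:
    - [[40,-3,-16,0,0,0,0],[40,-3,-20,0,0,0,0],[40,-3,-20,10,0,0,0],[40,-3,-20,35,0,0,0],[40,-3,-20,60,0,0,0],[40,-3,-20,72,0,0,0],[40,-3,-20,76,0,0,0],[40,-3,-20,76,0,0,0]]

```text
clock: 30.9
position: [568.6, 2.0, 85.6]
ee_rot: [0.026, 1.0, 0.0, 0.0]
contact_force: [-0.2, -0.1, -1.8]
gripper_width: 48.5
grasp_force: 62.4
```

```bash
python3 - <<'E'
from h import *
go(569,2.2,81.2,87)
E
```

```text
shift [-0.4  0.2  4.4] turn [0.    0.001 0.001] pos [568.6   2.   85.6] F [-0.2 -0.1 -1.8] w 48.5 t 30.9
```

>>> servo_tool:
  rows:
    - [[40,0,0,2,0,0,0],[40,0,0,3.2,0,0,0],[40,0,0,4,0,0,0],[40,0,0,4,0,0,0]]

```text
clock: 31.4
position: [568.4, 1.5, 81.8]
ee_rot: [0.026, 1.0, 0.0, 0.0]
contact_force: [-0.6, -0.1, 0.2]
gripper_width: 48.3
grasp_force: 62.6
```

>>> servo_tool:
  rows:
    - [[54,0,0,0,0,0,0],[62,0,0,0,0,0,0],[70,0,0,0,0,0,0],[70,0,0,-10,0,0,0],[74,0,0,-35,0,0,0],[78,0,0,-70,0,0,0],[78,0,0,-100,0,0,0],[78,0,0,-110,0,0,0]]

```text
clock: 32.4
position: [569.2, 1.8, 194.0]
ee_rot: [0.026, 1.0, 0.001, 0.002]
contact_force: [-1.0, -0.2, 0.0]
gripper_width: 77.9
grasp_force: 0.0
```

```bash
python3 - <<'E'
from h import *
go(415,289,150,87)
E
```

```text
shift [169.1 278.8  43.6] turn [0.001 0.005 0.   ] pos [569.2   1.8 194. ] F [-1.  -0.2  0. ] w 77.9 t 32.4
```

Now the tin. Its released pose was TCP (415,289), z 64.5.

>>> servo_tool:
  rows:
    - [[78,10,16,0,0,0,0],[78,30,49,0,0,0,0],[78,57,93,0,0,0,0],[78,84,138,0,0,0,0],[78,111,183,0,0,0,0],[78,138,227,10,0,0,0],[78,157,259,25,0,0,0],[78,168,277,40,0,0,0],[78,169,279,44,0,0,0],[78,169,279,44,0,0,0]]

```text
clock: 33.65
position: [413.3, 288.6, 146.5]
ee_rot: [0.026, 1.0, -0.001, -0.001]
contact_force: [0.4, -0.6, 0.9]
gripper_width: 78.2
grasp_force: 0.0
```

```bash
python3 - <<'E'
from h import *
go(415,289,64.5,87)
im,P=snap('wrist','w8.png'); h=cv2.cvtColor(cv2.imread('pics/w8.png'),cv2.COLOR_BGR2HSV)
m=cv2.inRange(h,(20,130,60),(34,255,255)); k=max(cv2.findContours(m[:, 240:],0,2,offset=(240,0))[0],key=cv2.contourArea)
pts=np.array([onz(P,u,v,113,True)[:2] for u,v in k[:,0]],np.float32); print(cv2.minEnclosingCircle(pts))
E
```

```text
shift [-1.8  0.7 82. ] turn [-0.002 -0.001  0.001] pos [413.3 288.6 146.5] F [ 0.4 -0.6  0.9] w 78.2 t 33.65
((408.5550537109375, 287.3729553222656), 30.900455474853516)
```

>>> servo_tool:
  rows:
    - [[78,-1,0,20,0,0,0],[78,-1,0,45,0,0,0],[78,-1,0,68,0,0,0],[78,-1,0,78,0,0,0],[78,-1,0,82,0,0,0],[78,-1,0,82,0,0,0],[55,-1,0,82,0,0,0],[46,-1,0,82,0,0,0],[46,-1,0,82,0,0,0]]

```text
clock: 34.83
position: [415.3, 288.9, 66.3]
ee_rot: [0.026, 1.0, 0.0, 0.0]
contact_force: [-0.8, -2.9, 5.9]
gripper_width: 55.2
grasp_force: 62.3
```

```bash
python3 - <<'E'
from h import *
go(563.3,-82.8,120,87)
E
```

```text
shift [-167.1 -363.6  -53.7] turn [0.    0.001 0.001] pos [415.3 288.9  66.3] F [-0.8 -2.9  5.9] w 55.2 t 34.83
```

Going round the front of the can, as its top stands in the straight line.

>>> servo_tool:
  rows:
    - [[46,0,0,-10,0,0,0],[46,0,0,-35,0,0,0],[46,0,0,-60,0,0,0],[46,-1,-17,-70,0,0,0],[46,-4,-54,-70,0,0,0],[46,-7,-108,-70,0,0,0],[46,-10,-163,-70,0,0,0],[46,-14,-218,-70,0,0,0],[46,-17,-273,-70,0,0,0],[46,-20,-318,-70,0,0,0]]

```text
clock: 36.08
position: [416.6, -32.2, 134.9]
ee_rot: [0.027, 1.0, 0.0, -0.001]
contact_force: [1.0, 0.9, -2.1]
gripper_width: 54.9
grasp_force: 63.6
```

```bash
python3 - <<'E'
from h import *
go(420,-83,135,87); go(565.7,-83,135,87)
E
```

```text
shift [ -6.2 -50.6  -0.2] turn [ 0.    -0.001 -0.001] pos [416.6 -32.2 134.9] F [ 1.   0.9 -2.1] w 54.9 t 36.08
shift [-151.6  -42.8   -0.4] turn [ 0.    -0.001 -0.001] pos [416.6 -32.2 134.9] F [ 1.   0.9 -2.1] w 54.9 t 36.08
```

>>> servo_tool:
  rows:
    - [[46,-4,-30,0,0,0,0],[46,-10,-48,0,0,0,0],[46,-30,-49,0,0,0,0],[46,-65,-47,0,0,0,0],[46,-105,-45,0,0,0,0],[46,-135,-44,0,0,0,0],[46,-150,-43,0,0,0,0],[46,-150,-43,0,0,0,0],[46,-150,-43,20,0,0,0],[46,-150,-43,20,0,0,0]]

```text
clock: 37.33
position: [563.0, -80.6, 113.9]
ee_rot: [0.026, 1.0, -0.0, -0.003]
contact_force: [-0.4, 0.1, -2.0]
gripper_width: 55.5
grasp_force: 63.6
```

```bash
python3 - <<'E'
from h import *
go(565.7,-83,65.3,87)
im,P=snap('wrist','w9.png')
E
```

```text
shift [-3.1 -2.3 48.6] turn [-0.    -0.005 -0.   ] pos [563.  -80.6 113.9] F [-0.4  0.1 -2. ] w 55.5 t 37.33
```

View pics/w9.png

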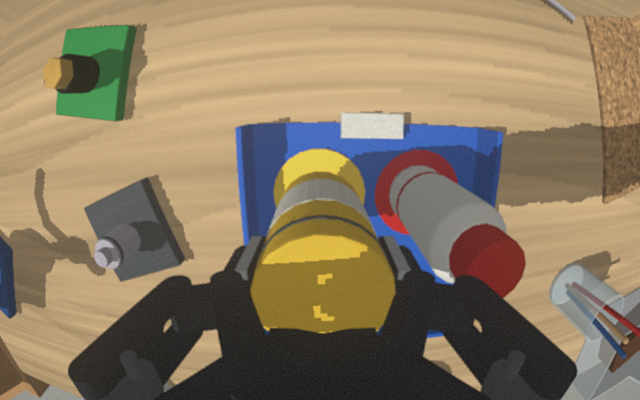

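The tin is held above the yellow disc, clear of the can on the red disc. Both dies and the jar are standing. Lowering.

>>> servo_tool:
  rows:
    - [[46,-2,-2,8,0,0,0],[46,-2,-2,22,0,0,0],[46,-2,-2,36,0,0,0],[46,-2,-2,42,0,0,0],[46,-2,-2,44,0,0,0],[46,-2,-2,44,0,0,0],[46,-2,-2,44,0,0,0]]

```text
clock: 38.25
position: [568.1, -82.5, 71.8]
ee_rot: [0.026, 1.0, 0.0, 0.0]
contact_force: [0.4, -0.3, -2.2]
gripper_width: 54.9
grasp_force: 63.6
```

>>> servo_tool:
  rows:
    - [[46,2,-0.5,2,0,0,0],[46,2,-0.5,4.5,0,0,0],[46,2,-0.5,6,0,0,0],[46,2,-0.5,6.3,0,0,0],[46,2,-0.5,6.3,0,0,0]]

```text
clock: 38.88
position: [565.8, -83.0, 65.4]
ee_rot: [0.026, 1.0, -0.0, 0.0]
contact_force: [-1.5, -0.2, 2.4]
gripper_width: 55.1
grasp_force: 63.9
```

>>> servo_tool:
  rows:
    - [[58,0,0,0,0,0,0],[64,0,0,0,0,0,0],[70,0,0,0,0,0,0],[70,0,0,-10,0,0,0],[70,0,0,-35,0,0,0],[70,0,0,-80,0,0,0],[70,0,0,-130,0,0,0],[70,0,0,-165,0,0,0],[70,0,0,-180,0,0,0],[70,0,0,-180,0,0,0]]

```text
clock: 40.12
position: [565.9, -82.8, 245.6]
ee_rot: [0.026, 1.0, 0.0, 0.001]
contact_force: [-0.2, -0.1, -0.9]
gripper_width: 69.7
grasp_force: 0.0
```

>>> servo_tool:
  rows:
    - [[70,15,-15,0,0,0,0],[70,45,-45,0,0,0,0],[70,80,-85,0,0,0,0],[70,110,-125,0,0,0,0],[70,130,-165,0,0,0,0],[70,140,-205,0,0,0,0],[70,145,-240,0,0,0,0],[70,150,-260,0,0,0,0],[70,150,-265,0,0,0,0],[70,150,-265,0,0,0,0]]

```text
clock: 41.38
position: [401.3, -339.5, 244.0]
ee_rot: [0.026, 1.0, 0.001, -0.001]
contact_force: [0.6, -0.6, -0.2]
gripper_width: 69.9
grasp_force: 0.0
```

```bash
python3 - <<'E'
from h import *
snap('top','t9.png'); snap('scene','s9.png')
a=cv2.imread('pics/t9.png')[140:300,190:480]; b=cv2.imread('pics/s9.png')[120:310,150:480]
o=np.zeros((600,660,3),np.uint8); a=cv2.resize(a,None,fx=1.9,fy=1.9,interpolation=2); b=cv2.resize(b,None,fx=1.5,fy=1.5,interpolation=2); o[:a.shape[0],:a.shape[1]]=a; o[310:310+b.shape[0],:b.shape[1]]=b
cv2.imwrite('pics/m9.png',o); go(500,-300,200)
E
```

```text
shift [-96.   44.1  44.5] turn [] pos [ 401.9 -339.1  244.6] F [ 1.5 -0.2  0.8] w 70.1 t 41.48
```

View pics/m9.png

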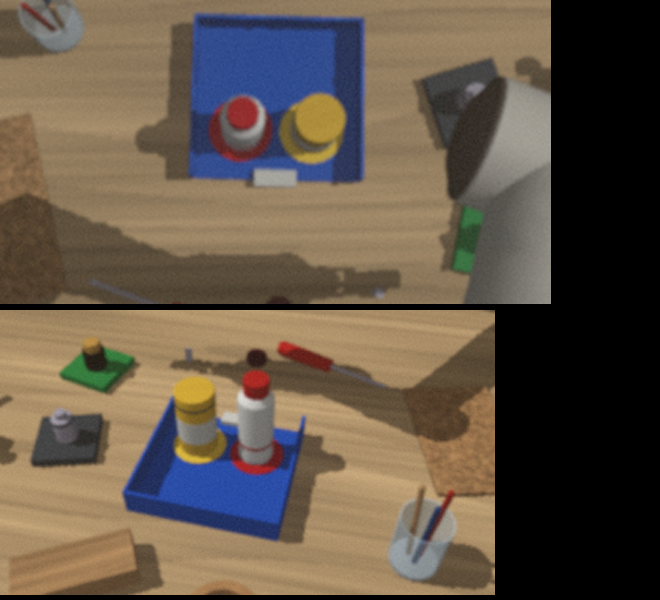

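Everything stands where asked, and the can and tin are centred on their discs to about 3 mm (cap at (317,199), tin top at (358,203) in the top view). Handing in.

```bash
python3 -c "
from bench import arm
print(arm.job_done())"
```

```text
the job is handed in; nothing more can be done
None
```

The job is handed in at about 41 s: the brass die is on the green pad and the steel die on the dark plate, both upright, the can is back on the red disc and the tin on the yellow, in the order asked, each within a few millimetres of the middle, with the jar still standing.

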